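# Weigh a shell sample and pour it out for sorting

## Robot

A 6-joint arm with a two-finger parallel gripper is mounted at the origin on the work surface. World frame = base frame: x ahead of the robot, y to its left, z up, the work surface at z = 0. Lengths are in m, angles in degrees, forces in N, time in s.
With the tool pointing down it reaches from about 0.275 to 0.85 m from the base axis. Payload 19 kg.
Tool frame: the origin (TCP) lies at the very end of the fingers, on their centre line; the grasp point (between the pads) lies 19 mm behind it; z points along the fingers, y is the direction in which the jaws open and shut (so a half turn about z gives the same grasp; the last joint's range is limited). The gripper opens to 85 mm and grips with 20 to 120 N. Pads are 22 mm wide; open, the fingers measure 114 mm over their backs; the gripper's body (76 mm by 85 mm) begins 54 mm behind the grasp point. The pads swing forward as they close: fully open they stand 13 mm farther back than shut.
Start: joints at [68.411, 8.623, 82.357, -0, 89.026, -7.678], TCP at [0.138, 0.558, 0.231] pointing down, gripper open.
Joint ranges: [-160.23, 160.23], [-39.13, 120.54], [6.94, 153.29], [-79.49, 259.48], [9.18, 160.14], [-161.06, 161.06]. Speed limits (degrees/s): [108.29, 108.29, 127.2, 172.46, 172.46, 172.46].

## Interface

Orientations are given as a 3x3 rotation matrix whose columns are the frame's x, y, z axes.
In Python, from workcell import robot gives the robot as it stands. The module is installed in compiled form; this text tells all that it offers. Calls block until the motion is done:
- robot.goto(position, orientation): joint-space move of the TCP to a pose.
- robot.servo_line(position, feed=0.15, rot=None, max_force=None): straight line of the TCP; rot=None keeps the orientation; feed is the mean speed in m/s. With max_force (N) it stops when the force on the tool has changed by that much, and returns True; else False.
- robot.set_joints(angles): joint-space move.
- robot.move_gripper(opening): finger opening in m; the grip force is fixed at half the most; returns when the fingers have stopped.
- robot.pause(seconds).
- robot.solve_ik(position, orientation): joint angles nearest the present ones, or None.
- robot.capture(name): name is "scene" or "side" or "wrist"; returns the picture (420x560x3 uint8, red, green, blue); there is no depth.
- robot.calibration(name): a dict with "vfov" (degrees; the focal length in pixels is half the picture's height over the tangent of half this angle, whatever the lens; pixels are square), "cx", "cy" (the principal point, pixels), "D" ([k1, k2, p1, p2, k3] as OpenCV has them; the pictures are not rectified), "world_from_camera" (4x4, takes a point from camera to world coordinates); the wrist camera has in their place "mount" (4x4, takes a point from camera to tool coordinates, whose origin is the TCP and whose axes are the flange's). Camera axes: x right, y up, looking along -z (the intrinsics and any distortion apply to the point x, -y, -z); pixel columns grow to the right and rows downward; lengths in m; the calibration is good to about 2 mm. A picture is of the moment at which its call begins: read the wrist's pose just before it. calibration takes no time and is no camera call.
A pose or a line that the arm cannot do raises robot.Unreachable and nothing moves.
- robot.hand_in(): hands the job in, once; it reports no verdict.
Readings, each from a call of its own:
- robot.read_t(): time.
- robot.read_qpos(): joint angles.
- robot.read_joint_velocities(): joint speeds.
- robot.read_joint_efforts(): joint torques, N m.
- robot.read_eef_pos(): TCP position.
- robot.read_tool_rot(): TCP orientation.
- robot.read_ft_force(): force on the tool from outside, world axes, zero at the start.
- robot.read_moment(): the same for the moment, N m.
- robot.read_finger_gap(): finger opening in m.
Only numpy, scipy, OpenCV 4.12 (cv2) and the standard library are available. Lean on these libraries where they do the work, as an engineer would, in place of code of your own. Each camera call takes 0.05 s, during which the arm holds its last target. There are 200 camera calls.

## Task

Weigh the shell sample by difference: lift the open amber cup out of the crate without spilling, stand it upright on the balance pan and let go for a second so that it is weighed full. Then take it again from a slant, pour all six shells into the white sorting dish, and stand the empty cup back upright on the pan, released, to be weighed empty. Leave the other jars, the vial, the glass and the lid where they are.

Things in the scene. Friction and masses are not known exactly. Their poses are not given: they have to be found in the camera images.
- cup_center (a point): Amber glass sample cup, round, 76 mm tall, straight-sided, outer diameter 56 mm; wall 3 mm, floor 5 mm thick, about 0.14 kg plus shells. It is open on top and holds six shells lying loose in its lower half. This point is on its axis, half-way up (38 mm above its foot); z points to its mouth. It starts standing on the floor of one of the two bays of the crate.
- crate: Fixed grey open sample crate, outside 216 mm along its x, 176 mm along its y, walls 85 mm high and 6 mm thick, floor 6 mm thick. A full-height wall across the middle makes two bays, each 99 mm (x) by 164 mm (y) inside, so that fingers straight down fit beside the cup if they close along the crate's y. Origin: centre of its underside, on the table. One bay holds the cup, the other a jar.
- bay_near (a point): Centre of the floor of one bay of the crate (-52 mm along the crate's x from its origin), 6 mm above the table.
- bay_far (a point): Centre of the floor of the other bay (+52 mm along the crate's x), 6 mm above the table.
- pan (a point): Laboratory balance, fixed: white body 150 mm square and 34 mm high, with a 45 mm deep, 26 mm high grey display part on its -x side. This point is the centre of the upper face of its round steel pan, 124 mm in diameter, flat, 44 mm above the table; the pan does not move. z up.
- dish_in (a point): White round sorting dish with a blue floor, fixed on a 170 mm square, 20 mm high light base. This point is the centre of its inner floor, 24 mm above the table; inside diameter 124 mm at the floor, 136 mm at the rim; outside diameter 144 mm at the rim, which is 34 mm above this point (58 mm above the table). z up.
- shell0_center (a point): One of the six rigid snail shells, roundish, about 19 mm across and 22 mm long, brown or cream, 11 g; this point is its centre. It is smooth: in the cup it slides or rolls at a slope of about 15 degrees, so the cup must be tipped 15 to 20 degrees past level to empty it over its lower lip.
- shell1_center (a point): One of the six rigid snail shells, roundish, about 19 mm across and 22 mm long, brown or cream, 11 g; this point is its centre. It is smooth: in the cup it slides or rolls at a slope of about 15 degrees, so the cup must be tipped 15 to 20 degrees past level to empty it over its lower lip.
- shell2_center (a point): One of the six rigid snail shells, roundish, about 19 mm across and 22 mm long, brown or cream, 11 g; this point is its centre. It is smooth: in the cup it slides or rolls at a slope of about 15 degrees, so the cup must be tipped 15 to 20 degrees past level to empty it over its lower lip.
- shell3_center (a point): One of the six rigid snail shells, roundish, about 19 mm across and 22 mm long, brown or cream, 11 g; this point is its centre. It is smooth: in the cup it slides or rolls at a slope of about 15 degrees, so the cup must be tipped 15 to 20 degrees past level to empty it over its lower lip.
- shell4_center (a point): One of the six rigid snail shells, roundish, about 19 mm across and 22 mm long, brown or cream, 11 g; this point is its centre. It is smooth: in the cup it slides or rolls at a slope of about 15 degrees, so the cup must be tipped 15 to 20 degrees past level to empty it over its lower lip.
- shell5_center (a point): One of the six rigid snail shells, roundish, about 19 mm across and 22 mm long, brown or cream, 11 g; this point is its centre. It is smooth: in the cup it slides or rolls at a slope of about 15 degrees, so the cup must be tipped 15 to 20 degrees past level to empty it over its lower lip.
- jar_crate_c (a point): Clear jar with yellow cap, 52 mm diameter, 72 mm tall, in the other bay of the crate; point half-way up. Not to be disturbed.
- jar_a: Clear jar with yellow cap, 54 mm diameter, 72 mm tall, loose on the table; origin at the centre of its underside. Not to be disturbed.
- jar_b: Clear jar with yellow cap, 60 mm diameter, 85 mm tall, loose on the table; origin at the centre of its underside. Not to be disturbed.
- vial: Small white vial with yellow cap, 28 mm diameter, 60 mm tall, loose on the table; origin at the centre of its underside. Not to be disturbed.
- cavity_glass: Square cavity glass, 45 mm, 18 mm high, lying on the table between robot and balance, to one side, loose on the table; origin at the centre of its underside. Not to be disturbed.
- lid_spare: Yellow jar lid, 60 mm diameter, 14 mm high, lying on the table between robot and balance, to the other side, loose on the table; origin at the centre of its underside. Not to be disturbed.
Not all that is in view belongs to the job. Leave any purple look-alike of the part that bears dish_in alone.

How it is judged:
By the outcome, as a careful person would: the job done as asked, in the order asked, and still so for the second after the job is handed in, with the robot touching nothing.
It also fails if it takes over 72 s, if anything falls off the work surface, if the arm or the gripper's body presses on something with over 40 N, if the wrist force passes 120 N, or if a joint passes its speed limit or range.

## Working session

There is one attempt and no reset: what is moved stays moved. The work goes in short steps, each a Python script; the robot and the scene stay as the last script left them, time stands still between calls to the robot, and variables do not carry over. Pictures are saved under pics/ and viewed, about 8 in all and at most 12, crops included, and the job is handed in when it is done.

```bash
mkdir -p pics; cat > h.py <<'E'
import numpy as np, cv2
from workcell import robot
def K(c): 
    f=210/np.tan(np.radians(c["vfov"])/2); return np.array([[f,0,c["cx"]],[0,f,c["cy"]],[0,0,1.]])
F=np.diag([1,-1,-1.])
def pose(n):
    c=robot.calibration(n)
    if "world_from_camera" in c: return c,np.array(c["world_from_camera"])
    T=np.eye(4);T[:3,:3]=robot.read_tool_rot();T[:3,3]=robot.read_eef_pos()
    return c,T@np.array(c["mount"])
def save(n,name):
    cT=pose(n); im=robot.capture(n); cv2.imwrite(f"pics/{name}.png",im[:,:,::-1]); return im,cT
def ray(cT,uv):
    c,T=cT; p=cv2.undistortPoints(np.array([[uv]],float),K(c),np.array(c["D"],float))[0,0]
    return T[:3,3],T[:3,:3]@F@np.array([p[0],p[1],1])
def at(cT,uv,z):
    o,d=ray(cT,uv); return o+d*(z-o[2])/d[2]
def proj(cT,P):
    c,T=cT; q=(np.atleast_2d(P)-T[:3,3])@T[:3,:3]@F
    return cv2.projectPoints(q,np.zeros(3),np.zeros(3),K(c),np.array(c["D"],float))[0][:,0]
E
python3 - <<'E'
from h import *
for n in("scene","side","wrist"):
    im,cT=save(n,n+"0"); print(n,cT[1].round(3).tolist(),cT[0]["vfov"],cT[0]["D"])
E
```

```text
scene [[-0.397, -0.76, 0.515, 1.285], [0.918, -0.338, 0.209, 0.297], [0.015, 0.555, 0.832, 1.298], [0.0, 0.0, 0.0, 1.0]] 43.274456583945046 [-0.19527101  0.          0.          0.          0.        ]
side [[0.79, 0.457, -0.409, 0.093], [-0.613, 0.596, -0.518, -0.558], [0.007, 0.66, 0.751, 0.869], [0.0, 0.0, 0.0, 1.0]] 53.17876844925164 [-0.04823194  0.          0.          0.          0.        ]
wrist [[0.24, -0.927, -0.289, 0.064], [0.971, 0.229, 0.072, 0.577], [-0.0, -0.298, 0.955, 0.374], [0.0, 0.0, 0.0, 1.0]] 70.39005722866094 [-0.04702851  0.          0.          0.          0.        ]
```

View pics/scene0.png

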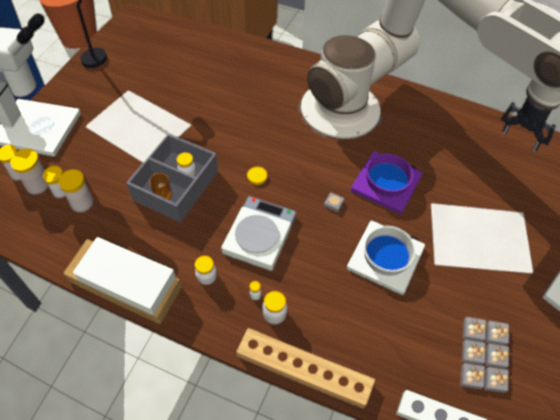

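View pics/side0.png

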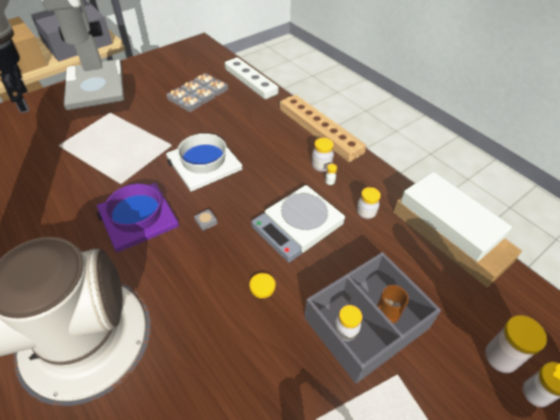

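Scene picture: the amber cup is in the crate's outer bay at (160,185) and jar_crate_c in the other bay at (186,160). The balance is at (258,235) and the white dish at (390,250). The purple look-alike at (388,180) stays untouched. Other jars are at (205,268) and (275,305), the vial at (255,290), the lid at (257,176) and the glass at (335,202). In the side picture the cup is at (393,302), the balance at (304,212) and the dish at (204,155). The only amber open vessel is the one in the crate, which I'll check in a crop.

```bash
python3 - <<'E'
import cv2, numpy as np
a=cv2.imread("pics/scene0.png")
A=cv2.resize(a[130:280,110:310],None,fx=4,fy=4,interpolation=cv2.INTER_CUBIC); cv2.imwrite("pics/c1.png",A)
b=cv2.imread("pics/side0.png")
B=cv2.resize(b[180:385,240:450],None,fx=2.9,fy=2.9,interpolation=cv2.INTER_CUBIC); cv2.imwrite("pics/c2.png",B)
E
```

```text
(no output)
```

View pics/c1.png

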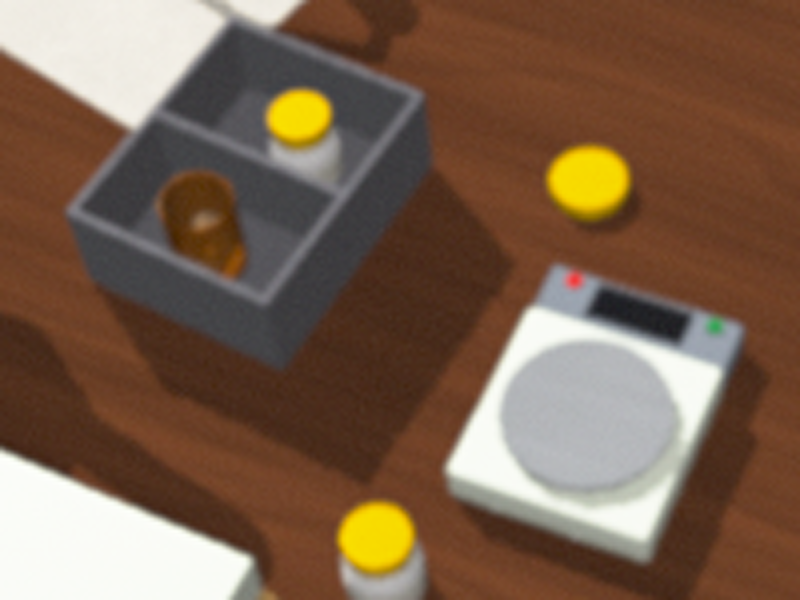

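Crop: the amber cup with shells visible has its mouth centred at about (197,205), with the jar's cap at (300,117). Crate rim corners are at (230,18), (425,97), (268,300) and (70,212), and the pan centre is at (589,415).

```bash
python3 - <<'E'
from h import *
s=pose("scene"); d=pose("side")
def c(u,v,z): return at(s,(u/4+110-.4,v/4+130-.4),z).round(4)
C=[c(*p,.085) for p in((230,18),(425,97),(268,300),(70,212))]
print("crate",C,np.mean(C,0)); 
for i in range(4):
    e=C[(i+1)%4]-C[i]; print(np.linalg.norm(e),np.degrees(np.arctan2(e[1],e[0])))
print("cup",c(198,204,.082),at(d,(395,297),.082)); print("jarc",c(300,117,.078))
print("pan",c(589,415,.044),at(d,(304,211),.044)); print("lid",c(589,178,.014),at(d,(262,285),.014))
e=c(715,370,.034)-c(455,0+472,.034);print("bal corners",c(722,365,.034),c(528,308,.034),c(447,478,.034),c(645,548,.034))
print("jar",c(377,538,.08)); print("glass",at(s,(335,202),.009)); 
print("dish",at(s,(390,249),.058),at(d,(203,152),.058)); print("purple",at(s,(389,177),.058))
print("jarb",at(s,(275,300),.085),"vial",at(s,(255,285),.06), "jara side",at(d,(371,195),.08))
# refine cup/dish/pan by colour
im=robot.capture("scene"); hsv=cv2.cvtColor(im,cv2.COLOR_RGB2HSV)
for nm,lo,hi,z in(("bluefloor",(100,150,80),(120,255,255),.024),):
    m=cv2.inRange(hsv,lo,hi); n,l,st,ce=cv2.connectedComponentsWithStats(m)
    for i in range(1,n):
        if st[i,4]>300: print(nm,ce[i],st[i],at(s,ce[i],z))
E
```

```text
crate [array([ 0.4104, -0.4341,  0.085 ]), array([ 0.4205, -0.2588,  0.085 ]), array([ 0.6285, -0.2753,  0.085 ]), array([ 0.6199, -0.4467,  0.085 ])] [ 0.519825 -0.353725  0.085   ]
0.1755907172945085 86.70251957420983
0.20865342077234197 -4.535599991337225
0.17161561700498004 -92.87240856294423
0.20987856012465878 176.55819449213757
cup [ 0.5741 -0.3655  0.082 ] [ 0.56824108 -0.36962847  0.082     ]
jarc [ 0.4704 -0.3389  0.078 ]
pan [ 0.6002 -0.0425  0.044 ] [ 0.5945095  -0.04472301  0.044     ]
lid [ 0.391  -0.1392  0.014 ] [ 0.38633253 -0.14045623  0.014     ]
bal corners [0.5187 0.0237 0.034 ] [ 0.5304 -0.1232  0.034 ] [ 0.6803 -0.1132  0.034 ] [0.6747 0.0327 0.034 ]
jar [ 0.7612 -0.1199  0.08  ]
glass [0.38790419 0.11497111 0.009     ]
dish [0.50708734 0.31338201 0.058     ] [0.50008541 0.29893769 0.058     ]
purple [0.27004943 0.23954216 0.058     ]
jarb [0.78113173 0.09073404 0.085     ] vial [0.75288344 0.02238488 0.06      ] jara side [ 0.74567545 -0.1311062   0.08      ]
bluefloor [388.27812895 176.29709229] [369 163  39  27 791] [0.24054339 0.23513385 0.024     ]
bluefloor [387.84235518 252.20512821] [ 367  236   42   33 1053] [0.49811864 0.31121104 0.024     ]
```

```bash
cat >> h.py <<'E'
def down(yaw,s=1):
    a=np.radians(yaw); y=s*np.array([-np.sin(a),np.cos(a),0]); z=np.array([0,0,-1.]); return np.column_stack([np.cross(y,z),y,z])
E
python3 - <<'E'
from h import *
print(np.round(robot.read_tool_rot(),3).tolist(), np.round(robot.calibration("wrist")["mount"],3).tolist())
for s in(1,-1): print(s,robot.solve_ik([.571,-.367,.25],down(-3.7,s)))
# slant feasibility
for s in (1,-1):
  for e in(25,35,45):
    a=np.radians(e);az=np.arctan2(-.044,.6)
    z=np.array([np.cos(a)*np.cos(az),np.cos(a)*np.sin(az),-np.sin(a)]);y=s*np.array([-np.sin(az),np.cos(az),0]);R=np.column_stack([np.cross(y,z),y,z])
    print(s,e,robot.solve_ik(np.array([.598,-.044,.092])+.019*z,R))
robot.goto([.55,-.367,.25],down(-3.7,1 if robot.read_tool_rot()[1][1]>0 else -1))
im,cT=save("wrist","w1"); np.savez("w1",T=cT[1]); print(robot.read_t(),robot.read_qpos())
E
```

```text
[[-0.971, 0.24, -0.0], [0.24, 0.971, -0.001], [0.0, -0.001, -1.0]] [[0.0, 0.954, 0.298, 0.076], [1.0, -0.0, -0.001, 0.0], [-0.001, 0.298, -0.954, -0.144], [0.0, 0.0, 0.0, 1.0]]
1 [-3.92268367e+01  2.09810948e+01  6.48523811e+01 -2.54444375e-14
  9.41665241e+01 -1.25526837e+02]
-1 [-3.92268367e+01  2.09810948e+01  6.48523811e+01 -2.54444375e-14
  9.41665241e+01  5.44731633e+01]
1 25 [-17.90795359   3.81305333 133.91024784 149.66437653  25.17667536
 112.01730605]
1 35 [-16.85667825   0.27141267 129.24288876 110.19003721  11.0298515
 152.11841345]
1 45 [ -15.72224141   -0.3133023   123.38520711   33.38103158   14.88256061
 -130.69578236]
-1 25 [-17.90795359   3.81305333 133.91024784 149.66437653  25.17667536
 -67.98269395]
-1 35 [-16.85667825   0.27141267 129.24288876 110.19003721  11.0298515
 -27.88158655]
-1 45 [-15.72224141  -0.3133023  123.38520711  33.38103158  14.88256061
  49.30421764]
3.775 [-4.03341361e+01  1.87787449e+01  6.77600360e+01  6.26727525e-03
  9.34560902e+01 -1.26674209e+02]
```

View pics/w1.png

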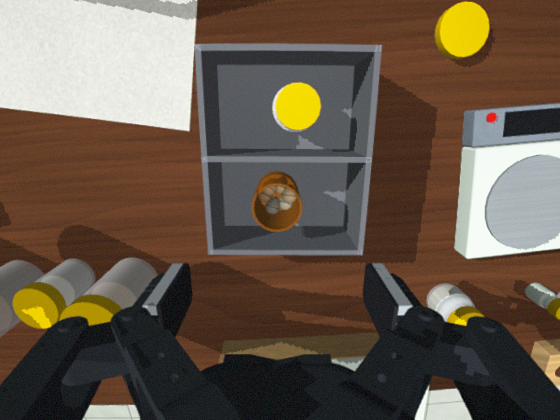

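Wrist picture: the cup's mouth is at about (276.5,205), 50 px wide, with all the shells inside. Crate corners are at (197,45), (381,45), (364,254) and (210,254). The jar cap is in the other bay at (297,105).

```bash
python3 - <<'E'
from h import *
w=pose("wrist")
C=[at(w,p,.085).round(4) for p in((197,45),(381,45),(364,254),(210,254))]
print(C,np.mean(C,0))
for r in((276.5,205),): print("cup",at(w,r,.082))
print("jar",at(w,(297,105),.078))
im=robot.capture("wrist");cv2.imwrite("pics/t.png",cv2.resize(im[165:245,235:320,::-1],None,fx=6,fy=6,interpolation=cv2.INTER_CUBIC))
t=np.linspace(0,2*np.pi,60)
p0=at(w,(276.5,205),.082)
q=proj(w,np.c_[p0[0]+.028*np.cos(t),p0[1]+.028*np.sin(t),0*t+.082]); print(q.min(0),q.max(0))
E
```

```text
[array([ 0.4037, -0.4319,  0.085 ]), array([ 0.4143, -0.259 ,  0.085 ]), array([ 0.6296, -0.2711,  0.085 ]), array([ 0.6183, -0.4469,  0.085 ])] [ 0.516475 -0.352225  0.085   ]
cup [ 0.56581726 -0.36742607  0.082     ]
jar [ 0.46367578 -0.34022401  0.078     ]
[250.85028501 179.72871053] [302.14912395 228.99353635]
```

View pics/t.png

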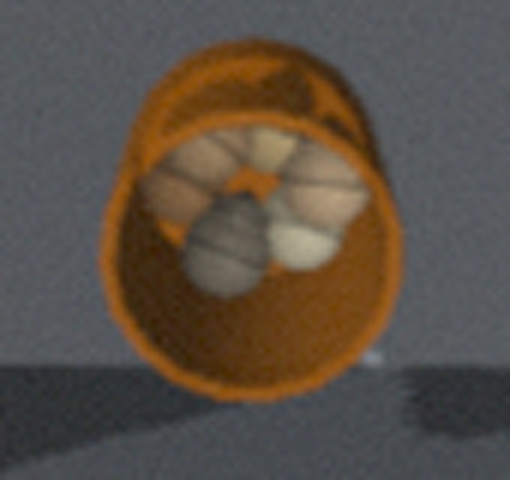

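Rim refined to (277,207.7), so the cup is at about (0.570,-0.367). All six shells are visible. Next: grasp, lift, stand on the pan.

```bash
python3 - <<'E'
from h import *
R=down(-3.7)
robot.goto([.570,-.367,.15],R)
print("hit",robot.servo_line([.570,-.367,.036],feed=.12,max_force=15), robot.read_eef_pos())
robot.move_gripper(0.03); print("gap",robot.read_finger_gap())
robot.servo_line([.570,-.367,.19],feed=.15)
print(robot.read_ft_force(),robot.read_finger_gap())
robot.servo_line([.597,-.044,.19],feed=.2)
print("hit",robot.servo_line([.597,-.044,.0715],feed=.08,max_force=6), robot.read_eef_pos(),robot.read_ft_force(),robot.read_t())
E
```

```text
hit False [ 0.57037244 -0.36731556  0.03697321]
gap 0.05414595842065897
[-0.32008553 -0.64382284 -2.82946259] 0.05411720381592082
hit True [ 0.59687248 -0.04399778  0.07460999] [ 1.07196621 -0.32530392  4.87651923] 10.0917
```

```bash
python3 - <<'E'
from h import *
robot.move_gripper(.085); robot.servo_line([.597,-.044,.20],feed=.15)
robot.servo_line([.53,-.044,.25],feed=.15)
im,cT=save("wrist","w2"); print(robot.read_t())
E
cat > plan.py <<'E'
from h import *
def rot(axis,deg):
    return cv2.Rodrigues(np.array(axis,float)/np.linalg.norm(axis)*np.radians(deg))[0]
def slant(az,e,s=1):
    a,b=np.radians(e),np.radians(az); z=np.array([np.cos(a)*np.cos(b),np.cos(a)*np.sin(b),-np.sin(a)]); y=s*np.array([-np.sin(b),np.cos(b),0]); return np.column_stack([np.cross(y,z),y,z])
E
python3 - <<'E'
from plan import *
D=np.array([.502,.308]); P=np.array([.597,-.044,.098]); q0=np.array(robot.read_qpos())
lo=np.array([-160,-39,7,-79,9.2,-161]);hi=np.array([160,120,153,259,160,161])
out=[]
for s in(1,-1):
 for e in(25,30,35,40,45,50,55,60):
  for az in range(-180,180,20):
   Rg=slant(az,e,s); q=robot.solve_ik(P+.019*Rg[:,2],Rg)
   if q is None or q[4]<20: continue
   # clearance of body at grasp
   up=Rg.T@np.array([0,0,1.]); 
   for phi in range(0,360,30):
    f=np.radians(phi); h=np.array([np.cos(f),np.sin(f),0]); t=np.radians(110)
    u=h*np.sin(t)+np.array([0,0,np.cos(t)])
    b1=np.cross(u,[0,0,1.]);b1/=np.linalg.norm(b1);b2=np.cross(u,b1)
    for psi in range(0,360,20):
     p=np.radians(psi); x=np.cos(p)*b1+np.sin(p)*b2; A=np.column_stack([x,np.cross(u,x),u]) # cup frame
     # tool frame at pour such that cup axis in tool = up ; tool z in cup frame fixed => build from up
     zc=Rg[:,2]; # in grasp-world, cup frame = I
     Rp=A@Rg
     z=Rp[:,2]
     if z[2]>-.05: continue   # hand above grasp point
     c=np.array([*(D-.045*h[:2]),.125])  # cup grasp point; lip ~ 30mm ahead lands near the centre
     back=c-.10*z
     q2=robot.solve_ik(c+.019*z,Rp)
     if q2 is None or q2[4]<20: continue
     m=min((q-lo).min(),(hi-q).min(),(q2-lo).min(),(hi-q2).min())
     out.append((np.abs(q2-q).max()+np.abs(q-q0).max()*.5-2*min(m,15),s,e,az,phi,psi,z.round(2),q.round(0),q2.round(0)))
out.sort(key=lambda o:o[0]); print(len(out))
for o in out[:400:25]: print(o[0].round(0),*o[1:])
E
```

```text
12.2583Traceback (most recent call last):
  File "<stdin>", line 25, in <module>
ValueError: time passes only in moves, steps and waits
```

View pics/w2.png

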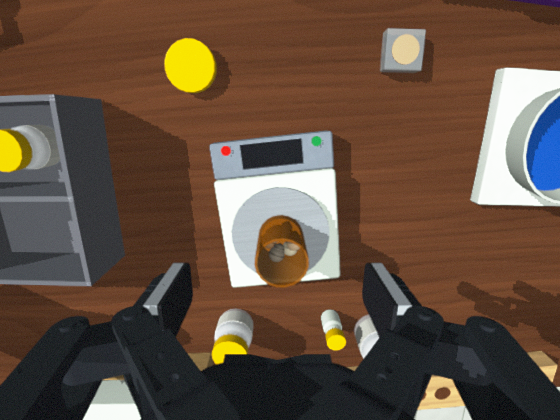

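Wrist picture: the cup stands upright and released on the pan, mouth at (281,262) and foot near the pan centre at (281,232), shells inside. The lid is at (190,65), the glass at (403,50), and both jars and the vial stand upright. The IK call seems to be limited, so I'll search fewer candidates.

```bash
python3 - <<'E'
from plan import *
P=np.array([.597,-.044,.098]); n=0
try:
 for e in(35,45,55):
  for az in(-90,-60,-30,0,30,60,90):
   Rg=slant(az,e,1); n+=1; q=robot.solve_ik(P+.019*Rg[:,2],Rg)
   print(e,az,None if q is None else q.round(0))
except ValueError as x: print(n,x)
E
```

```text
35 -90 [ 12.  28.  91. -54.  82.  31.]
35 -60 [ 11.  16. 110. -68.  57.  23.]
35 -30 None
35 0 None
35 30 [-34.   7. 121.  72.  51. 157.]
35 60 [-37.  20. 105.  57.  76. 148.]
35 90 [-33.  32.  86.  44.  97. 139.]
45 -90 [  9.  25.  91. -46.  78.  25.]
45 -60 [  7.  13. 107. -54.  54.   9.]
45 -30 [ -2.   3. 119. -51.  25. -21.]
45 0 [ -18.   -1.  123.   42.   19. -144.]
45 30 None
45 60 [-33.  16. 103.  48.  72. 156.]
45 90 [-30.  28.  87.  38.  92. 142.]
55 -90 [  5.  21.  92. -36.  74.  18.]
55 -60 [  3.  12. 104. -39.  54.  -6.]
55 -30 [ -4.   4. 114. -27.  33. -46.]
55 0 [ -16.    1.  116.   19.   30. -120.]
55 30 None
55 60 None
55 90 [-27.  24.  88.  31.  86. 146.]
```

```bash
cat >> plan.py <<'E'
Z=np.array([0,0,1.]); D=np.array([.502,.308])
def tilt(R,eg): # world cup axis: cup axis in tool frame is fixed by grasp slant
    return R@(slant(0,eg).T@Z)
def pourR(az,e,w): return slant(az,e)@rot([0,0,1],w)
E
python3 - <<'E'
from plan import *
n=0
try:
 for azp in(-90,-60,-30,0,30):
  Rt=pourR(azp,35,0); n+=1; q=robot.solve_ik(np.array([*D,.17])+.019*Rt[:,2],Rt); print("up",azp,None if q is None else q.round(0))
  for w in(142,-142):
   for e in(25,15):
    R=pourR(azp,e,w); u=tilt(R,35); h=u[:2]/np.linalg.norm(u[:2]); g=np.array([*(D-.03*h),.115])
    n+=1; q=robot.solve_ik(g+.019*R[:,2],R); print(azp,w,e,np.degrees(np.arccos(u[2])).round(),h.round(2),None if q is None else q.round(0))
except ValueError as x: print(n,x)
E
```

```text
up -90 [ 42.  36.  69. -41. 112.  39.]
-90 142 25 110.0 [-0.54  0.84] None
-90 142 15 118.0 [-0.57  0.82] None
-90 -142 25 110.0 [0.54 0.84] [ 43.  41.  74. -46. 112. -98.]
-90 -142 15 118.0 [0.57 0.82] [ 44.  46.  72. -52. 118. -98.]
up -60 [ 47.  25.  87. -51.  91.  27.]
-60 142 25 110.0 [-0.89  0.46] None
-60 142 15 118.0 [-0.91  0.42] None
-60 -142 25 110.0 [0.04 1.  ] [  48.   31.   92.  -60.   90. -105.]
-60 -142 15 118.0 [0.09 1.  ] [  50.   35.   91.  -66.   96. -101.]
up -30 [ 48.  12. 105. -61.  66.  16.]
-30 142 25 110.0 [-1.   -0.04] None
-30 142 15 118.0 [-1.   -0.09] None
-30 -142 25 110.0 [-0.46  0.89] [  48.   19.  110.  -77.   65. -109.]
-30 -142 15 118.0 [-0.42  0.91] None
up 0 [ 39.  -2. 120. -68.  34.  -1.]
0 142 25 110.0 [-0.84 -0.54] None
0 142 15 118.0 [-0.82 -0.57] None
0 -142 25 110.0 [-0.84  0.54] [  38.    7.  126.  252.   36. -102.]
0 -142 15 118.0 [-0.82  0.57] [ 39.  13. 128. 236.  48. -84.]
up 30 [  20.  -10.  127.   44.   12. -140.]
30 142 25 110.0 [-0.46 -0.89] [  22.    2.  131.  159.   19. -111.]
30 142 15 118.0 [-0.42 -0.91] [  22.    8.  135.  168.   38. -120.]
30 -142 25 110.0 [-1.    0.04] [ 17.   2. 131. 146.  21. -25.]
30 -142 15 118.0 [-1.    0.09] [ 16.   8. 135. 158.  39. -39.]
```

```bash
python3 - <<'E'
from plan import *
R=slant(-75,35); z=R[:,2]; g=np.array([.597,-.044,.098])
robot.goto(g-.15*z+[0,0,.06],R)
robot.servo_line(g-.09*z,feed=.2)
print("hit",robot.servo_line(g+.019*z,feed=.1,max_force=8),robot.read_eef_pos()-(g+.019*z))
robot.move_gripper(.03); print("gap",robot.read_finger_gap(),robot.read_ft_force())
T=robot.read_eef_pos(); np.save("tcp_g",T)
robot.servo_line(T+[0,0,.10],feed=.12)
print(robot.read_finger_gap(),robot.read_ft_force(),robot.read_t())
s,_=save("scene","s2"); d,_=save("side","d2")
cv2.imwrite("pics/m2.png",np.hstack([cv2.resize(x,(400,400)) for x in(s[130:330,200:400,::-1],d[80:280,160:360,::-1])]))
E
```

```text
hit False [0.00017099 0.00041124 0.0003483 ]
gap 0.0539338532256053 [0.0189999  2.11291538 3.66836538]
0.0533659447092855 [-0.00262722  0.06327354 -1.86988043] 17.4083
```

View pics/m2.png

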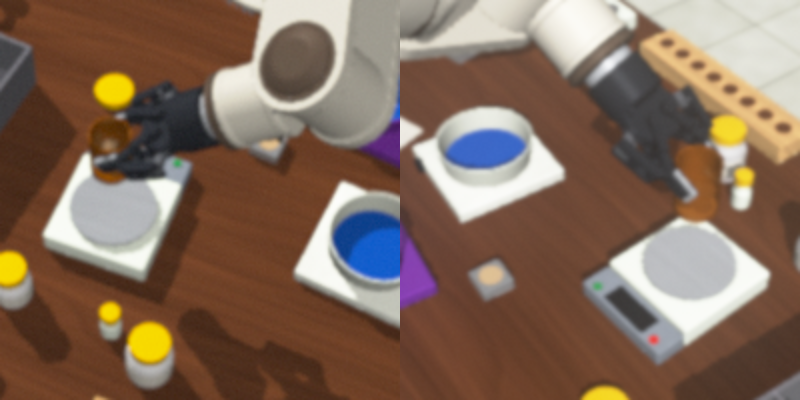

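Both views show the cup held upright above the pan from the slant, and nothing else has moved. Next: pour.

```bash
python3 - <<'E'
from plan import *
def go(w,e,z,feed):
    R=pourR(-75,e,w); u=tilt(R,35); H=tilt(pourR(-75,25,-142),35)[:2]; h=H/np.linalg.norm(H)
    g=np.array([*(D-.03*h),z]); robot.servo_line(g+.019*R[:,2],feed=feed,rot=R); return np.degrees(np.arccos(u[2])).round()
try:
    print(go(0,35,.21,.22))
    print(go(-45,33,.18,.03),go(-90,30,.155,.03),robot.read_t())
    print(go(-120,27,.13,.025),go(-142,25,.118,.012)); robot.pause(.8)
    print(go(-152,18,.118,.012)); robot.pause(1.0)
except Exception as x: print(repr(x))
print(robot.read_t(),robot.read_finger_gap(),robot.read_ft_force(),robot.read_qpos())
s,_=save("scene","s3"); d,_=save("side","d3")
cv2.imwrite("pics/m3.png",np.hstack([cv2.resize(x,(400,400)) for x in(s[170:320,320:470,::-1],d[80:230,130:280,::-1])]))
E
```

```text
0.0
37.0 73.0 21.2917
96.0 110.0
121.0
25.675 0.05395053991618331 [-1.02331041 -0.86416868 -1.70002388] [  46.83328846   39.26575793   81.86802644  -57.04485992  105.64069744
 -111.04003182]
```

View pics/m3.png

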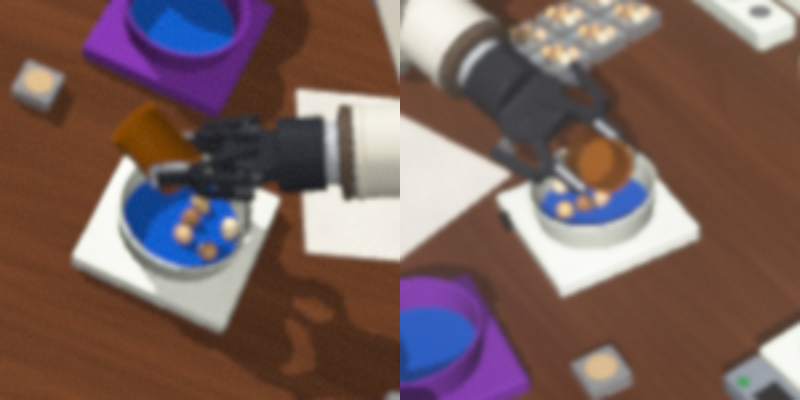

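Five shells are clearly visible in the dish, at crop positions (200,203), (190,217), (183,233), (229,227) and (207,250). The sixth may be hidden under the cup or hand. I'll raise the cup while it is still tilted, right it, and look again.

```bash
python3 - <<'E'
from plan import *
H=tilt(pourR(-75,25,-142),35)[:2]; h=H/np.linalg.norm(H)
def go(w,e,z,feed):
    R=pourR(-75,e,w); g=np.array([*(D-.03*h),z]); robot.servo_line(g+.019*R[:,2],feed=feed,rot=R)
go(-152,18,.17,.06); robot.pause(.3)
go(-90,30,.20,.05);go(-45,33,.21,.03);go(0,35,.22,.03)
T=np.load("tcp_g.npy"); robot.servo_line(T+[0,0,.10],feed=.2); 
print(robot.read_t(),robot.read_finger_gap(),robot.read_ft_force())
s,_=save("scene","s4"); d,_=save("side","d4")
cv2.imwrite("pics/m4.png",np.hstack([cv2.resize(x,(400,400),interpolation=cv2.INTER_CUBIC) for x in(s[205:295,340:430,::-1],d[120:200,160:250,::-1])]))
E
```

```text
32.0583 0.053733542107303675 [ 0.03887591  0.49444844 -0.75363367]
```

View pics/m4.png

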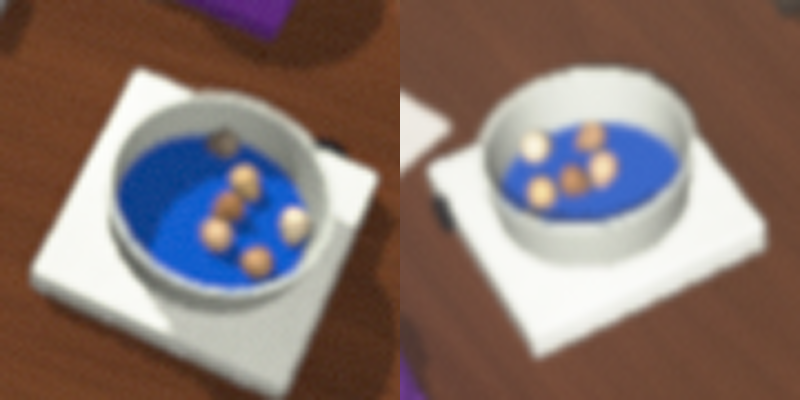

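All six shells are in the dish, with the grey one at (222,143) in the crop. Now I'll stand the empty cup back on the pan.

```bash
python3 - <<'E'
from plan import *
T=np.load("tcp_g.npy"); R=slant(-75,35); z=R[:,2]
robot.servo_line(T+[0,0,.015],feed=.12)
print("hit",robot.servo_line(T-[0,0,.003],feed=.02,max_force=3),robot.read_eef_pos()-T,robot.read_ft_force())
robot.move_gripper(.085); robot.pause(.2)
robot.servo_line(T-.12*z,feed=.12); robot.servo_line(T-.14*z+[0,.03,.1],feed=.2)
robot.pause(.5); print(robot.read_t())
s,_=save("scene","s5"); d,_=save("side","d5")
cv2.imwrite("pics/m5.png",np.hstack([cv2.resize(x,(400,400)) for x in(s[125:325,140:340,::-1],d[130:330,220:420,::-1])]))
E
```

```text
hit True [ 2.41924269e-05 -1.72663868e-04  7.91474163e-06] [ 0.92528413 -0.17840881  4.8548187 ]
36.75
```

View pics/m5.png

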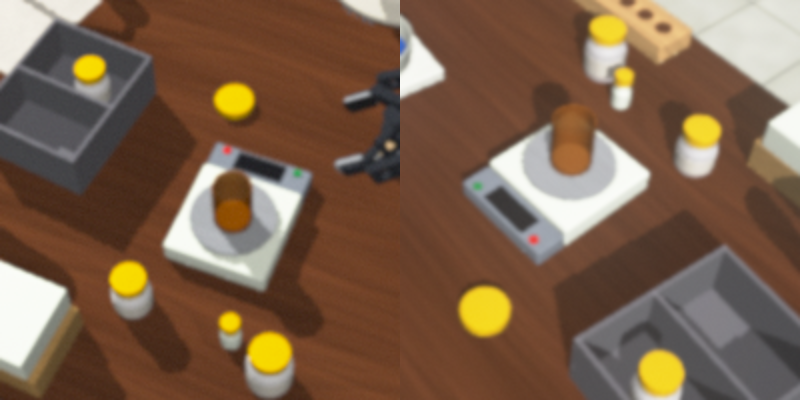

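The cup stands upright, empty and released near the pan centre, and the jars, vial and lid are in place. The fingers are clear.

```bash
python3 -c "
from h import *
robot.pause(.5); print(robot.hand_in(), robot.read_t())"
```

```text
the job is handed in; nothing more can be done
the job is handed in; nothing more can be done
```

The job is done and handed in at about 37 s of the 72 s allowed.

- **Full weighing:** I lifted the amber cup straight out of the crate's outer bay and stood it on the pan. It stayed released for over two seconds, and the picture after release showed it upright with its shells still inside.
- **Pouring:** I took the cup again from a slant, 35° below level, and tipped it to about 120° over the white dish. The picture afterwards showed all six shells in the dish.
- **Empty weighing:** I stood the cup back on the pan and let go. The last pictures show it upright near the pan centre with the gripper well clear, and the jars, vial and lid standing as before.

No check failed. Only five shells could be counted during the pour because the hand hid one. The cavity glass was outside the last crop, but it was in place during the pour. The tool force was only a rough check: lifting the full cup read about 2.8 N from the crate and 1.9 N from the pan.

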